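Load the incubation tray and stack the second tray over it

ROBOT

A 6-joint arm with a two-finger parallel gripper is mounted at the origin on the work surface. World frame = base frame: x ahead of the robot, y to its left, z up, the work surface at z = 0. Lengths are in m, angles in rad, forces in N, time in s.
With the tool pointing down it reaches from about 0.4 to 0.825 m from the base axis. Payload 7 kg.
Tool frame: the origin (TCP) lies on the centre line of the jaws, within the pads' length; the fingertips stand 19 mm ahead of it and the grasp point (between the pads) is the TCP; z points along the fingers, y is the line along which they close (so a half turn about z gives the same grasp; the last joint's range is limited). The gripper opens to 88 mm and grips with 3 to 60 N. Pads are 19 mm wide; open, the fingers measure 130 mm over their backs; the gripper's body (78 mm by 193 mm) begins 47 mm behind the grasp point.
Start: joints at [1.625, 0.359, 0.012, 0, -1.224, -0.288], TCP at [0.156, 0.657, 0.246] pointing down, gripper open.
Joint ranges: [-3.07, 3.07], [-1.43, 2.12], [-1.02, 1.25], [-3.03, 1.67], [-3.05, -0], [-3.03, 3.03]. Speed limits (rad/s): [2.39, 2.39, 3.01, 3.14, 3.14, 3.14].

INTERFACE

Orientations are given as [roll, pitch, yaw] about the fixed x, y, z axes, in that order (R = Rz(yaw) Ry(pitch) Rx(roll)).
In Python, from station import arm, imaging, models gives the robot as it stands.
- The arm moves only by the tool play_rows, never from a script. Its arguments are lists of equal length, an entry for each row: "travel": the shift along the tool's x, y, z in units of 25 mm (1.0 is 25 mm), a list of three; "twist": the turn about the tool's z in units of 0.15 rad (1.0 is 0.15 rad). A call has 1 to 8 rows; each row shifts and turns the commanded pose from where the row before left it, along the tool's axes as they then stand; what a row does not reach is not made up. A row lasts 1/8 s, in which the tool goes at most 62.5 mm and 10.7 degrees, less where a joint would pass 70% of its speed; a pose out of reach is approached as far as the arm can. A call with a number of a shift or a turn outside -1 to 1 is refused whole. A call with a gripper value outside its range is refused whole. "fingers" is the opening, from 0 (shut) to 1 (fully open), set as the call begins (left out, the last holds). The fingers move at their own pace and stop on an object; "newtons" is the grip in N (left out, the last holds). Time passes only in rows, so rows that do not move let the fingers close. It gives the time, the measured TCP pose, the force, the opening and the grip force at its end, in the units of the state.
- arm.get_state(): the state, without advancing time (a new reading comes with each control period).
- imaging.grab_frame(name): name is "side" or "top"; returns a dict with "pixels" (480x640x3 uint8, red, green, blue), "fx", "fy", "cx", "cy" (pixels), "distortion" ([k1, k2, p1, p2, k3] as OpenCV has them; the pictures are not rectified), "R" (3x3) and "t" (3): a world point X has camera coordinates R X + t. Camera axes: x right, y down, z forward; pixel columns grow to the right and rows downward; lengths in m; the calibration is good to about 2 mm. A picture is of the moment at which its call begins. There is no depth.
- arm.job_done(): hands the job in; it is judged then, once.
Trained networks look in the newest picture that a camera, given by its name, has taken for a name from the list of things; names that differ only in an ending like _2 or _b are one class to them, and where a whole thing is asked for, a point or a joint stands for the part that bears it (a point fixed in the world has none). Each returns a list of dicts, best first, with "confidence" (0 to 1); they miss things now and then, are a little off and sometimes report something else, mostly with a low value. They report only what shows in the picture. A call takes as long as a camera call. They do not tell look-alikes from the thing itself.
- models.boxes_of(name, camera): "extent" ([centre column, centre row, width, height] in pixels, round what is visible of it).
- models.silhouettes(name, camera): "pixels" (480x640 bool, what is visible of it) and "extent" ([centre column, centre row, width, height] in pixels, round what is visible of it).
The state is a dict: "t": time; "q": joint angles; "qd": joint speeds; "joint_efforts": joint torques, N m; "eef_pos": TCP position; "ee_rot": TCP orientation; "force": force on the tool from outside, world axes, zero at the start; "moment": the same for the moment, N m; "width": finger opening in m; "gripper_force": force on a finger pad.
Only numpy, scipy, OpenCV 4.12 (cv2) and the standard library are available. Lean on these libraries where they do the work, as an engineer would, in place of code of your own. Each camera call takes 0.05 s, during which the arm holds its last target. There are 200 camera calls.

TASK

Get the culture dishes ready for the incubator: set each of the three dishes, kept level, on the pad of its own colour in the fixed lower tray. Then stack the loose tray squarely on top, turned green end over green end so that it stands on the lower tray's posts instead of nesting down onto the dishes. Do not let it come down on a dish, and leave the two sample bottles that stand by the dishes standing where they are.

Things in the scene. Friction and masses are not known exactly. Their poses are not given: they have to be found in the camera images.
- pink_dish: Closed culture dish, clear plastic over pink agar: flat round disc 52 mm in diameter, 13 mm high, 30 g, lying flat and loose on the bench. Origin: centre of its underside, z up; its yaw means nothing.
- blue_dish: Closed culture dish, clear plastic over dark blue agar: flat round disc 52 mm in diameter, 13 mm high, 30 g, lying flat and loose on the bench. Origin: centre of its underside, z up; its yaw means nothing.
- amber_dish: Closed culture dish, clear plastic over amber yellow agar: flat round disc 52 mm in diameter, 13 mm high, 30 g, lying flat and loose on the bench. Origin: centre of its underside, z up; its yaw means nothing.
- pink_pad: Round pink silicone pad, 56 mm in diameter, 1.5 mm thick, fixed in one of the three seats of the lower tray; the pink dish belongs on it. Origin: centre of its underside, 20 mm above the bench (its top is at 21.5 mm). Which colour lies in which seat varies.
- blue_pad: Round dark blue silicone pad, 56 mm in diameter, 1.5 mm thick, fixed in one of the three seats of the lower tray; the dark blue dish belongs on it. Origin: centre of its underside, 20 mm above the bench (its top is at 21.5 mm). Which colour lies in which seat varies.
- amber_pad: Round amber yellow silicone pad, 56 mm in diameter, 1.5 mm thick, fixed in one of the three seats of the lower tray; the amber yellow dish belongs on it. Origin: centre of its underside, 20 mm above the bench (its top is at 21.5 mm). Which colour lies in which seat varies.
- lower_tray: Tray fixed on a steel plate (262 x 96 mm). Origin: centre of underside, on the bench; x to its green end, z up. Flat floor 200 (x) x 64 mm (y), no side walls, top 20 mm up; pads at x = -62, 0, 62 mm. Posts with flat tops 54 mm up: green end two (x 111, y +-33 mm, 18 wide), white end one (x -111, y 0, 34 wide). Outer lips on the tops, 5 mm high, leave a stacked tray 4 mm play.
- upper_tray: Loose tray, same moulding without plate or pads: 258 mm long, 0.22 kg, any yaw. Origin: centre of underside; x to its green two-post end. Slab 64 mm wide (y), 14 mm thick, free to grip across y at the middle; ends 102 mm wide, posts 48, lips 53 mm high. Green over green it stacks, underside 54 mm above the bench, 19 mm clear of the dishes; the other way it nests down onto them.
- left_bottle: Glass sample bottle with brown cap cover, 56 mm in diameter, 110 mm high, loose, standing upright at the left of the farther dishes (+y side). To be left standing where it is. Origin: centre of its underside, z up.
- right_bottle: Glass sample bottle with brown cap cover, 56 mm in diameter, 110 mm high, loose, standing upright at the right of the farther dishes (-y side). To be left standing where it is. Origin: centre of its underside, z up.
There are look-alikes about, which are no part of the job. Leave any blue look-alike of the right_bottle alone. What is shaped like the blue_dish but red is not meant.

How it is judged:
At the end, for the whole second after the job is handed in: Each dish flat and released within 10 mm of its pad's centre; upper tray at rest on the lower tray's posts, underside 51 to 57.5 mm up, green over green, level, centred within 9 mm and in line within 0.12 rad; both bottles upright within 30 mm of their start (horizontal distance between pink_dish and pink_pad below 0.01 m and z of pink_dish in the frame of pink_pad between -0.001 and 0.005 m and angle between each of pink_dish, blue_dish, amber_dish, left_bottle, right_bottle's own z axis and vertical below 0.1 rad and linear speed of each of pink_dish, blue_dish, amber_dish, upper_tray below 0.02 m/s and horizontal distance between blue_dish and blue_pad below 0.01 m and z of blue_dish in the frame of blue_pad between -0.001 and 0.005 m and horizontal distance between amber_dish and amber_pad below 0.01 m and z of amber_dish in the frame of amber_pad between -0.001 and 0.005 m and z of upper_tray in the frame of lower_tray between 0.051 and 0.0575 m and horizontal distance between upper_tray and lower_tray below 0.009 m and angle between the x axis of upper_tray and the x axis of lower_tray, either way round below 0.12 rad and angle between upper_tray's own z axis and vertical below 0.04 rad and angular speed of upper_tray below 0.1 rad/s and distance of each of left_bottle, right_bottle from where it was at the start of the episode below 0.03 m); the robot touches nothing.
It fails at once if a culture dish is tipped more than about 45 degrees (angle between any of pink_dish, blue_dish, amber_dish's own z axis and vertical above 0.8 rad).
It fails at once if the upper tray comes down on a dish (more than 3 N) (contact force between upper_tray and pink_dish above 3 N or contact force between upper_tray and blue_dish above 3 N or contact force between upper_tray and amber_dish above 3 N).
It fails at once if a sample bottle is pushed more than 30 mm or tipped (distance of any of left_bottle, right_bottle from where it was at the start of the episode above 0.03 m or angle between any of left_bottle, right_bottle's own z axis and vertical above 0.4 rad).
It also fails if it takes over 128 s, if anything falls off the work surface, if the arm or the gripper's body presses on something with over 40 N, if the wrist force passes 120 N, or if a joint passes its speed limit or range.

## Working session

There is one attempt and no reset: what is moved stays moved. The work goes in short steps, Python scripts to look and compute and a tool call to move; the robot and the scene stay as the last step left them, time stands still between calls to the robot, and variables do not carry over. Pictures are saved under pics/ and viewed, at most 14 in all, crops included, and the job is handed in when it is done.

Besides the shell and the picture viewer there is one more tool, called after "Emit:" as name([rows], argument=value, ...), one row to a line, values as JSON. play_rows: Moves the arm, as the interface text tells. Shifts and turns lie within -1 to 1; 1 stands for 25 mm of shift or 0.15 rad of turn. Its arguments: {"type":"object","properties":{"travel":{"type":"array","items":{"type":"array","items":{"type":"number"}}},"twist":{"type":"array","items":{"type":"number"}},"fingers":{"type":"number"},"newtons":{"type":"number"}},"required":["travel","twist"]}

```bash
ls; mkdir -p pics
cat > look.py <<'E'
import cv2
from station import arm, imaging, models
for c in ("top","side"):
    f=imaging.grab_frame(c); cv2.imwrite(f"pics/{c}0.png",f["pixels"][:,:,::-1])
    print(c,[round(float(f[k]),1) for k in("fx","fy","cx","cy")],f["distortion"],f["R"],f["t"])
    for n in "pink_dish blue_dish amber_dish pink_pad blue_pad amber_pad lower_tray upper_tray left_bottle right_bottle".split():
        print(n,[(round(float(b["confidence"]),2),[round(float(v)) for v in b["extent"]]) for b in models.boxes_of(n,c)])
s=arm.get_state();print(s)
E
python3 look.py
```

```text
pics
top [539.5, 539.5, 314.4, 236.8] [-0.08254352  0.          0.          0.          0.        ] [[ 0.02300794 -0.99971206  0.00681433]
 [-0.98899    -0.02375679 -0.14606298]
 [ 0.14618281 -0.0033787  -0.98925182]] [-0.04849447  0.6033319   1.05452939]
pink_dish [(0.63, [303, 250, 25, 26])]
blue_dish [(0.81, [293, 190, 23, 29]), (0.8, [360, 167, 18, 25]), (0.27, [403, 306, 26, 25])]
amber_dish [(0.65, [287, 308, 22, 24])]
pink_pad [(0.73, [215, 204, 30, 39]), (0.56, [459, 285, 29, 24])]
blue_pad [(0.87, [404, 306, 26, 26])]
amber_pad [(0.77, [432, 295, 26, 29]), (0.61, [295, 190, 19, 26])]
lower_tray [(0.71, [434, 290, 137, 102]), (0.55, [379, 209, 31, 32])]
upper_tray [(0.84, [149, 291, 71, 133]), (0.42, [292, 189, 25, 28])]
left_bottle [(0.95, [215, 203, 32, 38])]
right_bottle [(0.73, [428, 209, 34, 31]), (0.66, [412, 163, 29, 33]), (0.59, [379, 207, 33, 32]), (0.35, [214, 204, 30, 36])]
side [559.6, 559.6, 310.8, 242.6] [-0.11807871  0.          0.          0.          0.        ] [[ 0.96369018 -0.26698087  0.00473861]
 [-0.19448849 -0.71396124 -0.67263183]
 [ 0.18296301  0.647
[... 525 characters left out ...]
291, 27, 62]), (0.47, [312, 177, 24, 50])]
{'t': 1.1, 'q': array([ 1.62509448e+00,  3.58605348e-01,  1.18873383e-02,  8.90430598e-06,
       -1.22410933e+00, -2.88082053e-01]), 'qd': array([-0.00056787, -0.00113435,  0.00042554,  0.00025391, -0.00129701,
       -0.00111032]), 'joint_efforts': array([-8.03167713e-04, -5.82399452e+01,  2.93305796e+01,  7.00275689e+00,
        1.24160355e-02, -2.85311000e-05]), 'eef_pos': array([0.15639883, 0.65660043, 0.24555387]), 'ee_rot': array([ 3.14156529e+00, -1.68414723e-05, -2.33780876e-01]), 'force': array([0.04985785, 0.10373304, 0.78996724]), 'moment': array([-0.03604406,  0.00144182,  0.00298766]), 'gripper_force': 0.0, 'width': 0.0878078281590524}
```

Run:
```python
import cv2,numpy as np
a=cv2.imread('pics/top0.png');b=cv2.imread('pics/side0.png')
cv2.imwrite('pics/t1.png',cv2.resize(a[130:390,90:500],None,fx=1.95,fy=1.95,interpolation=3))
cv2.imwrite('pics/s1.png',cv2.resize(b[130:470,150:470],None,fx=1.75,fy=1.75,interpolation=3))
```

```text
(no output)
```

View pics/t1.png

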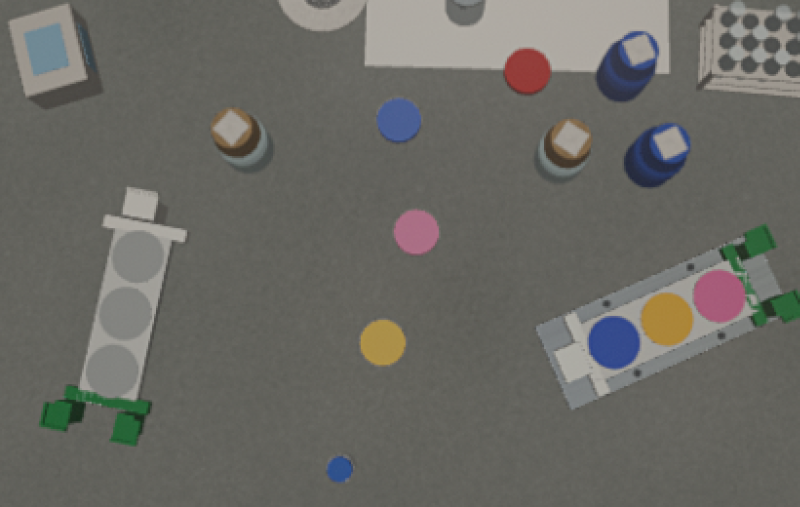

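View pics/s1.png

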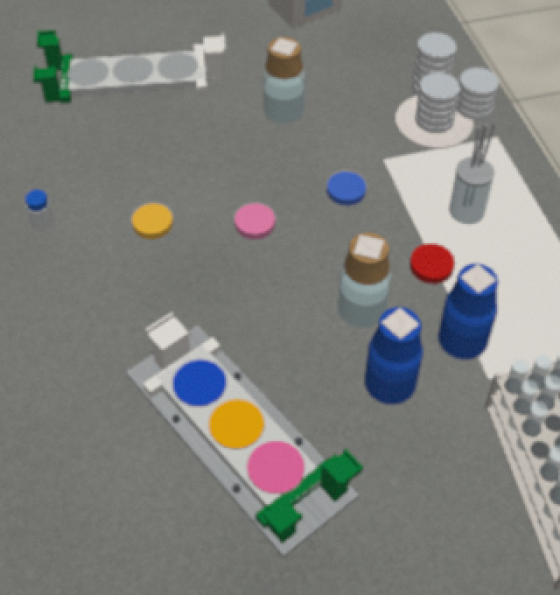

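The blue dish is at top (294,191), side (348,237). The similar disc at top (360,166), side (397,281) is red, so it isn't the one. The brown-capped bottles are at top (213,200) and (383,205). The blue look-alike bottles are at top (412,163) and (428,208) and stay untouched. In the lower tray the seats run blue, amber, pink from the white end to the green end, and the green end is at right. The upper tray is at left with its green end nearest the robot.

```bash
cat > geo.py <<'E'
import cv2, numpy as np
from station import arm, imaging, models
def norm(f,p):
    K=np.array([[f["fx"],0,f["cx"]],[0,f["fy"],f["cy"]],[0,0,1.]])
    return cv2.undistortPoints(np.array(p,float).reshape(-1,1,2),K,np.array(f["distortion"],float)).reshape(-1,2)
def tri(ft,pt,fs,ps):
    P=[np.c_[f["R"],np.reshape(f["t"],3)] for f in(ft,fs)]
    X=cv2.triangulatePoints(P[0],P[1],norm(ft,pt).T,norm(fs,ps).T); return (X[:3]/X[3]).T
def onz(f,p,z):
    out=[]
    for n in norm(f,p):
        d=f["R"].T@np.r_[n,1]; o=-f["R"].T@np.reshape(f["t"],3); out.append(o+d*(z-o[2])/d[2])
    return np.array(out)
HUE={"pink":(160,176),"blue":(105,125),"amber":(15,28)}
def blobs(f,col,amin=150):
    h=cv2.cvtColor(f["pixels"],cv2.COLOR_RGB2HSV); lo,hi=HUE[col]
    m=cv2.inRange(h,(lo,90,70),(hi,255,255))
    n,_,st,c=cv2.connectedComponentsWithStats(m)
    return [(c[i],st[i,4],st[i,2:4]) for i in range(1,n) if st[i,4]>amin]
def near(f,col,p):
    return min(blobs(f,col),key=lambda b:np.hypot(*(b[0]-p)))
E
python3 - <<'E'
from geo import *
np.set_printoptions(precision=4,suppress=True)
ft=imaging.grab_frame("top");fs=imaging.grab_frame("side")
P={"pink_dish":((303,250),(295,254)),"blue_dish":((294,191),(348,237)),"amber_dish":((287,307),(237,255)),
"pink_pad":((459,282),(307,397)),"blue_pad":((404,306),(263,349)),"amber_pad":((432,294),(284,372))}
for n,(a,b) in P.items():
    c=n.split("_")[0]; A=near(ft,c,a);B=near(fs,c,b)
    X=tri(ft,A[0],fs,B[0])[0]
    print(n,A[0],A[1:],B[0],B[1:],"X",X, "onz",onz(ft,A[0],.0115 if 'dish' in n else .0215)[0],onz(fs,B[0],.0065 if 'dish' in n else .0215)[0])
def gs(f):
    h=cv2.cvtColor(f["pixels"],cv2.COLOR_RGB2HSV); return h
for c,f,pts in (("top",ft,[(160,261),(154,291),(148,320)]),("side",fs,[(200,170),(226,170),(253,168)])):
    g=cv2.cvtColor(f["pixels"],cv2.COLOR_RGB2GRAY)
    print(c,[g[y,x] for x,y in pts],[g[y-16,x-0] for x,y in pts])
    # grey seats by flood fill
    for x,y in pts:
        m=np.zeros((482,642),np.uint8); cv2.floodFill(cv2.GaussianBlur(g,(3,3),0),m,(x,y),0,9,9,4|(255<<8)|cv2.FLOODFILL_MASK_ONLY|cv2.FLOODFILL_FIXED_RANGE)
        M=cv2.moments(m[1:-1,1:-1],True); p=(M["m10"]/M["m00"],M["m01"]/M["m00"]); print(p,M["m00"],onz(f,p,.014)[0])
    gm=cv2.inRange(gs(f),(50,100,30),(85,255,255)); n,_,st,ce=cv2.connectedComponentsWithStats(gm)
    print([(ce[i].round(1),st[i]) for i in range(1,n) if st[i,4]>60])
for x in ("left","right"): pass
print("bottles",[onz(ft,p,.0)[0] for p in ((218,205),(379,209))],onz(ft,[(213,196),(383,201)],.11))
E
```

```text
pink_dish [303.2529 248.454 ] (np.int32(174), array([23, 21], dtype=int32)) [295.1831 255.9012] (np.int32(344), array([23, 19], dtype=int32)) X [ 0.5845 -0.0115  0.0045] onz [ 0.584  -0.0116  0.0115] [ 0.5837 -0.0132  0.0065]
blue_dish [294.201 191.374] (np.int32(393), array([23, 22], dtype=int32)) [347.5556 237.0205] (np.int32(342), array([22, 19], dtype=int32)) X [0.7074 0.011  0.0046] onz [0.7057 0.0108 0.0115] [0.7068 0.0094 0.0065]
amber_dish [285.8199 305.3372] (np.int32(433), array([23, 24], dtype=int32)) [236.5515 255.8763] (np.int32(388), array([24, 21], dtype=int32)) X [0.4648 0.0216 0.0039] onz [0.4649 0.0213 0.0115] [0.4645 0.0193 0.0065]
pink_pad [458.4341 281.3692] (np.int32(539), array([26, 26], dtype=int32)) [307.2312 396.578 ] (np.int32(744), array([32, 30], dtype=int32)) X [ 0.5219 -0.3361  0.0171] onz [ 0.5215 -0.3349  0.0215] [ 0.5213 -0.3382  0.0215]
blue_pad [404.3953 305.222 ] (np.int32(554), array([26, 27], dtype=int32)) [263.5482 348.4116] (np.int32(622), array([30, 26], dtype=int32)) X [ 0.4704 -0.2229  0.0174] onz [ 0.4703 -0.2222  0.0215] [ 0.4702 -0.2254 
[... 708 characters left out ...]
rray([485, 279,  19,  16, 190], dtype=int32)), (array([139.1, 342. ]), array([110, 328,  57,  31, 687], dtype=int32))]
side [np.uint8(154), np.uint8(158), np.uint8(155)] [np.uint8(119), np.uint8(116), np.uint8(122)]
(200.3448275862069, 170.2528735632184) 261.0 [0.4281 0.3075 0.014 ]
(225.49819494584838, 169.23104693140795) 277.0 [0.488  0.2947 0.014 ]
(251.0479704797048, 167.43542435424354) 271.0 [0.5493 0.2846 0.014 ]
[(array([179.6, 168.3]), array([169, 148,  22,  40, 513], dtype=int32)), (array([326.8, 411.1]), array([297, 387,  60,  52, 920], dtype=int32))]
bottles [array([0.6747, 0.1737, 0.    ]), array([ 0.6743, -0.1713,  0.    ])] [[ 0.6699  0.1645  0.11  ]
 [ 0.6679 -0.1654  0.11  ]]
```

```bash
cat > plan.py <<'E'
import sys, math, numpy as np
from station import arm
# usage: plan.py x y z yaw  -> even rows from the present pose (8 per call)
def plan(x,y,z,yaw,vmax=1.0,short=True):
    s=arm.get_state(); p=np.array(s["eef_pos"]); w=s["ee_rot"][2]
    dw=yaw-w
    if short: dw=(dw+math.pi)%(2*math.pi)-math.pi
    d=np.array([x,y,z])-p
    n=max(1,math.ceil(np.abs(d).max()/.025/0.7/vmax) if False else math.ceil(max(np.linalg.norm(d)/.025,abs(dw)/.15)/vmax))
    n=8*math.ceil(n/8) if n>8 else n
    print("t",round(s["t"],2),"at",p.round(4),round(w,4),"rows",n)
    T=[]
    for i in range(n):
        a=w+dw*i/n; X=np.array([math.cos(a),math.sin(a),0]);Y=np.array([math.sin(a),-math.cos(a),0])
        e=d/n/.025; T.append([round(float(v),2) for v in(e@X,e@Y,-e[2])])
    for k in range(0,n,8): 
        R=T[k:k+8]
        print(R if abs(dw)>.02 else [R[0],"x",len(R)], "twist",round(-dw/n/.15,3))
if __name__=="__main__":
    a=[float(v) for v in sys.argv[1:]]
    plan(*a[:4],vmax=a[4] if len(a)>4 else 1, short=len(a)<6)
E
python3 plan.py .4647 .0203 .17 -1.144
```

```text
t 1.2 at [0.1564 0.6566 0.2455] -0.2338 rows 32
[[0.56, 0.68, 0.09], [0.58, 0.67, 0.09], [0.6, 0.65, 0.09], [0.62, 0.63, 0.09], [0.63, 0.62, 0.09], [0.65, 0.6, 0.09], [0.67, 0.58, 0.09], [0.68, 0.56, 0.09]] twist 0.19
[[0.7, 0.54, 0.09], [0.71, 0.52, 0.09], [0.73, 0.5, 0.09], [0.74, 0.48, 0.09], [0.76, 0.46, 0.09], [0.77, 0.44, 0.09], [0.78, 0.41, 0.09], [0.79, 0.39, 0.09]] twist 0.19
[[0.8, 0.37, 0.09], [0.81, 0.35, 0.09], [0.82, 0.32, 0.09], [0.83, 0.3, 0.09], [0.84, 0.28, 0.09], [0.85, 0.25, 0.09], [0.85, 0.23, 0.09], [0.86, 0.2, 0.09]] twist 0.19
[[0.87, 0.18, 0.09], [0.87, 0.15, 0.09], [0.87, 0.13, 0.09], [0.88, 0.1, 0.09], [0.88, 0.08, 0.09], [0.88, 0.05, 0.09], [0.88, 0.03, 0.09], [0.88, 0.0, 0.09]] twist 0.19
```

Emit:
play_rows([
  [0.56,0.68,0.09],
  [0.58,0.67,0.09],
  [0.6,0.65,0.09],
  [0.62,0.63,0.09],
  [0.63,0.62,0.09],
  [0.65,0.6,0.09],
  [0.67,0.58,0.09],
  [0.68,0.56,0.09],
], twist=[0.19,0.19,0.19,0.19,0.19,0.19,0.19,0.19], fingers=1)

```text
t: 2.2
eef_pos: [0.2342, 0.4963, 0.2275]
ee_rot: [-3.141, 0.0, -0.464]
force: [-0.3, 0.9, -0.1]
width: 0.0877
gripper_force: 0.0
```

Emit:
play_rows([
  [0.7,0.54,0.09],
  [0.71,0.52,0.09],
  [0.73,0.5,0.09],
  [0.74,0.48,0.09],
  [0.76,0.46,0.09],
  [0.77,0.44,0.09],
  [0.78,0.41,0.09],
  [0.79,0.39,0.09],
], twist=[0.19,0.19,0.19,0.19,0.19,0.19,0.19,0.19])

```text
t: 3.2
eef_pos: [0.3111, 0.3372, 0.2095]
ee_rot: [-3.141, 0.0, -0.692]
force: [0.1, -0.1, 0.7]
width: 0.0877
gripper_force: 0.0
```

Emit:
play_rows([
  [0.8,0.37,0.09],
  [0.81,0.35,0.09],
  [0.82,0.32,0.09],
  [0.83,0.3,0.09],
  [0.84,0.28,0.09],
  [0.85,0.25,0.09],
  [0.85,0.23,0.09],
  [0.86,0.2,0.09],
], twist=[0.19,0.19,0.19,0.19,0.19,0.19,0.19,0.19])

```text
t: 4.2
eef_pos: [0.3875, 0.1781, 0.1915]
ee_rot: [-3.141, 0.0, -0.92]
force: [-0.3, 0.8, 0.1]
width: 0.0874
gripper_force: 0.0
```

Emit:
play_rows([
  [0.87,0.18,0.09],
  [0.87,0.15,0.09],
  [0.87,0.13,0.09],
  [0.88,0.1,0.09],
  [0.88,0.08,0.09],
  [0.88,0.05,0.09],
  [0.88,0.03,0.09],
  [0.88,0,0.09],
], twist=[0.19,0.19,0.19,0.19,0.19,0.19,0.19,0.19])

```text
t: 5.2
eef_pos: [0.4642, 0.0191, 0.1734]
ee_rot: [-3.142, -0.0, -1.148]
force: [0.1, 1.0, -0.2]
width: 0.0877
gripper_force: 0.0
```

```bash
python3 plan.py .4647 .0203 .021 -1.144
```

```text
t 5.2 at [0.4642 0.0191 0.1734] -1.1477 rows 7
[[-0.01, -0.01, 0.87], 'x', 7] twist -0.004
```

Emit:
play_rows([
  [-0.03,0,1],
  [0,0,1],
  [0,0,1],
  [0,0,1],
  [0,0,0.9],
  [0,0,0.7],
  [0,0,0.5],
  [0,0,0],
], twist=[0,0,0,0,0,0,0,0])

```text
t: 6.2
eef_pos: [0.4635, 0.0207, 0.0205]
ee_rot: [3.14, -0.0, -1.146]
force: [-0.6, -0.1, 0.9]
width: 0.0875
gripper_force: 0.0
```

Emit:
play_rows([
  [0,0,0],
  [0,0,0],
  [0,0,0],
  [0,0,0],
  [0,0,0],
  [0,0,0],
], twist=[0,0,0,0,0,0], fingers=0, newtons=10)

```text
t: 6.95
eef_pos: [0.4638, 0.0213, 0.0212]
ee_rot: [-3.141, -0.0, -1.146]
force: [-2.0, 0.3, 4.1]
width: 0.0516
gripper_force: 10.0
```

Emit:
play_rows([
  [0,0,-0.3],
  [0,0,-0.7],
  [0,0,-1],
  [0,0,-1],
  [0,0,-1],
  [0,0,-1],
  [0,0,-1],
  [0,0,0],
], twist=[0,0,0,0,0,0,0,0])

```text
t: 7.95
eef_pos: [0.4647, 0.0216, 0.1732]
ee_rot: [-3.138, -0.0, -1.146]
force: [-1.3, -0.9, -0.8]
width: 0.0519
gripper_force: 10.0
```

```bash
python3 plan.py .4959 -.2802 .17 -1.144
```

```text
t 7.95 at [0.4647 0.0216 0.1732] -1.1456 rows 16
[[0.72, 0.24, 0.01], 'x', 8] twist -0.001
[[0.72, 0.24, 0.01], 'x', 8] twist -0.001
```

Emit:
play_rows([
  [0.72,0.24,0],
  [0.72,0.24,0],
  [0.72,0.24,0],
  [0.72,0.24,0],
  [0.72,0.24,0],
  [0.72,0.24,0],
  [0.72,0.24,0],
  [0.72,0.24,0],
], twist=[0,0,0,0,0,0,0,0])

```text
t: 8.95
eef_pos: [0.4787, -0.1304, 0.1703]
ee_rot: [3.14, 0.001, -1.146]
force: [0.4, -0.3, -0.5]
width: 0.0513
gripper_force: 10.0
```

Emit:
play_rows([
  [0.72,0.24,0.2],
  [0.72,0.24,0.4],
  [0.72,0.24,0.6],
  [0.72,0.24,0.6],
  [0.72,0.24,0.6],
  [0.72,0.24,0.6],
  [0.72,0.24,0.6],
  [0.72,0.24,0],
], twist=[0,0,0,0,0,0,0,0])

```text
t: 9.95
eef_pos: [0.4941, -0.2816, 0.0795]
ee_rot: [3.139, 0.002, -1.146]
force: [0.4, 0.5, -0.5]
width: 0.0516
gripper_force: 10.0
```

```bash
python3 - <<'E'
from geo import *
ft=imaging.grab_frame("top");fs=imaging.grab_frame("side")
a=cv2.resize(ft["pixels"][230:360,350:530],None,fx=2.2,fy=2.2,interpolation=3);b=cv2.resize(fs["pixels"][260:460,190:380],None,fx=2.1,fy=2.1,interpolation=3)
o=np.zeros((max(a.shape[0],b.shape[0]),a.shape[1]+b.shape[1],3),np.uint8);o[:a.shape[0],:a.shape[1]]=a;o[:b.shape[0],a.shape[1]:]=b
cv2.imwrite("pics/m1.png",o[:,:,::-1])
for f in(ft,fs): print([(c.round(1),a,w) for c,a,w in blobs(f,"amber",40)])
E
python3 plan.py .4959 -.2802 .0425 -1.144
```

```text
[(array([635.7, 138.1]), np.int32(182), array([10, 28], dtype=int32)), (array([212., 199.]), np.int32(144), array([24, 24], dtype=int32)), (array([379.1, 205.5]), np.int32(152), array([23, 23], dtype=int32)), (array([637.8, 209.4]), np.int32(49), array([ 4, 16], dtype=int32)), (array([  6.3, 258.3]), np.int32(246), array([15, 23], dtype=int32)), (array([427.8, 303.1]), np.int32(61), array([14,  7], dtype=int32))]
[(array([41.5, 46.6]), np.int32(602), array([20, 57], dtype=int32)), (array([240.8,  38.6]), np.int32(86), array([13, 17], dtype=int32)), (array([285.9,  48.8]), np.int32(149), array([15, 14], dtype=int32)), (array([259.8,  52.7]), np.int32(47), array([17,  8], dtype=int32)), (array([133.8,  85.7]), np.int32(258), array([21, 20], dtype=int32)), (array([318.3, 165.2]), np.int32(81), array([ 7, 18], dtype=int32)), (array([359.4, 281.6]), np.int32(353), array([24, 27], dtype=int32)), (array([277.3, 352.4]), np.int32(96), array([27, 16], dtype=int32)), (array([287.7, 370.2]), np.int32(689), array([30, 36], dtype=int32))]
t 10.05 at [ 0.4953 -0.2827  0.0809] -1.1471 rows 2
[[-0.04, -0.03, 0.77], 'x', 2] twist -0.01
```

View pics/m1.png

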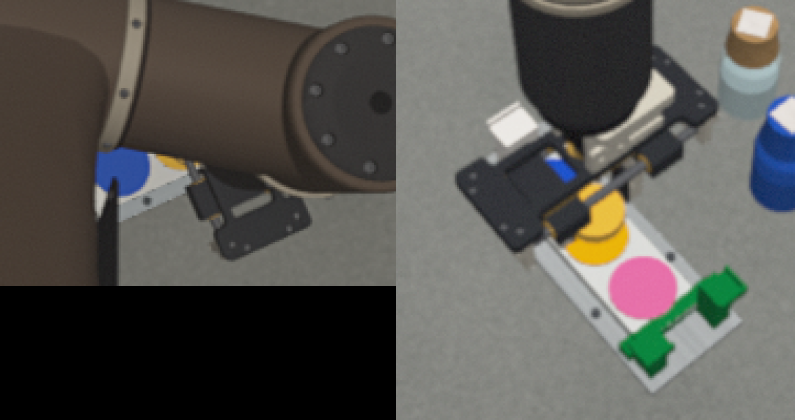

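The side view shows the amber dish held level, directly over the amber pad. The arm hides it in the top view. I'll lower it and release.

Emit:
play_rows([
  [-0.04,-0.03,0.6],
  [-0.04,-0.03,0.5],
  [0,0,0.25],
  [0,0,0.13],
  [0,0,0.04],
  [0,0,0],
], twist=[0,0,0,0,0,0])

```text
t: 10.8
eef_pos: [0.4958, -0.2783, 0.0433]
ee_rot: [-3.141, -0.0, -1.146]
force: [0.5, -0.9, -0.4]
width: 0.0518
gripper_force: 10.0
```

Emit:
play_rows([
  [0,0,0],
  [0,0,0],
  [0,0,0],
  [0,0,-0.5],
  [0,0,-1],
  [0,0,-1],
  [0,0,-1],
  [0,0,-1],
], twist=[0,0,0,0,0,0,0,0], fingers=0.9)

```text
t: 11.8
eef_pos: [0.4956, -0.2784, 0.1574]
ee_rot: [-3.141, -0.001, -1.146]
force: [0.3, -0.4, -0.8]
width: 0.0789
gripper_force: 0.0
```

```bash
python3 plan.py .5840 -.0122 .13 -1.144
```

```text
t 11.8 at [ 0.4956 -0.2784  0.1574] -1.1458 rows 16
[[-0.52, -0.48, 0.07], 'x', 8] twist -0.001
[[-0.51, -0.48, 0.07], 'x', 8] twist -0.001
```

Emit:
play_rows([
  [-0.52,-0.48,0],
  [-0.52,-0.48,0],
  [-0.52,-0.48,0],
  [-0.52,-0.48,0],
  [-0.52,-0.48,0],
  [-0.52,-0.48,0],
  [-0.52,-0.48,0],
  [-0.52,-0.48,0],
], twist=[0,0,0,0,0,0,0,0], fingers=1)

```text
t: 12.8
eef_pos: [0.5405, -0.1429, 0.1556]
ee_rot: [3.142, -0.0, -1.146]
force: [-0.4, -0.2, -0.3]
width: 0.0875
gripper_force: 0.0
```

Emit:
play_rows([
  [-0.51,-0.48,0.1],
  [-0.51,-0.48,0.2],
  [-0.51,-0.48,0.2],
  [-0.51,-0.48,0.2],
  [-0.51,-0.48,0.2],
  [-0.51,-0.48,0.2],
  [-0.51,-0.48,0],
  [-0.51,-0.48,0],
], twist=[0,0,0,0,0,0,0,0])

```text
t: 13.8
eef_pos: [0.586, -0.0104, 0.1281]
ee_rot: [-3.141, -0.0, -1.146]
force: [0.0, -0.5, 1.0]
width: 0.0877
gripper_force: 0.0
```

```bash
python3 - <<'E'
from geo import *
f=imaging.grab_frame("top"); p=near(f,"amber",(431,292)); print(p,onz(f,p[0],.033))
f=imaging.grab_frame("side"); p=near(f,"amber",(285,370)); print(p)
E
python3 plan.py .5840 -.0122 .021 -1.144
```

```text
(array([431.46428571, 293.23392857]), np.int32(560), array([26, 27], dtype=int32)) [[ 0.49536983 -0.27573436  0.033     ]]
(array([284.69655172, 371.35862069]), np.int32(725), array([32, 29], dtype=int32))
t 13.9 at [ 0.5865 -0.0097  0.1282] -1.1443 rows 5
[[0.01, 0.03, 0.86], 'x', 5] twist -0.0
```

Run:
```python
from geo import *
o=[]
for c,(r,k) in(("top",(293,432)),("side",(368,285))):
    f=imaging.grab_frame(c); o.append(cv2.resize(f["pixels"][r-30:r+30,k-40:k+40],None,fx=5,fy=5,interpolation=cv2.INTER_NEAREST))
cv2.imwrite("pics/m2.png",np.hstack(o)[:,:,::-1])
```

```text
(no output)
```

View pics/m2.png

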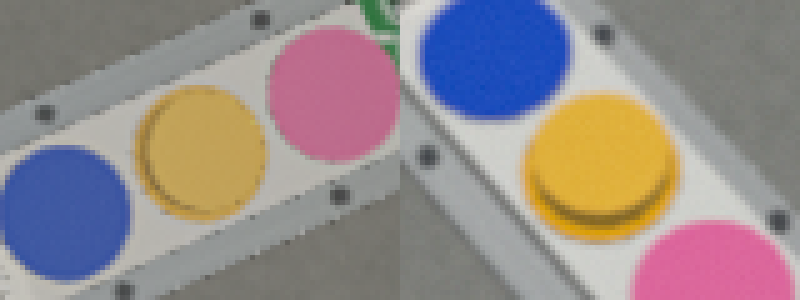

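The amber dish sits inside the pad's rim in both views (top about (433,293), side about (285,369)), centred to roughly 2 mm. Next is the pink dish.

Emit:
play_rows([
  [0.05,0.13,0.7],
  [0,0,1],
  [0,0,1],
  [0,0,0.9],
  [0,0,0.5],
  [0,0,0.19],
  [0,0,0],
], twist=[0,0,0,0,0,0,0])

```text
t: 14.88
eef_pos: [0.5833, -0.014, 0.0211]
ee_rot: [-3.141, -0.0, -1.146]
force: [-0.1, 0.2, -0.1]
width: 0.0876
gripper_force: 0.0
```

Emit:
play_rows([
  [0,0,0],
  [0,0,0],
  [0,0,0],
  [0,0,0],
  [0,0,0],
  [0,0,0],
], twist=[0,0,0,0,0,0], fingers=0, newtons=10)

```text
t: 15.62
eef_pos: [0.5832, -0.0139, 0.021]
ee_rot: [-3.141, -0.0, -1.146]
force: [0.3, 0.6, 2.8]
width: 0.0517
gripper_force: 10.0
```

Emit:
play_rows([
  [0,0,-0.3],
  [0,0,-0.7],
  [0,0,-1],
  [0,0,-1],
  [0,0,-1],
  [0,0,-1],
  [0,0,0],
], twist=[0,0,0,0,0,0,0])

```text
t: 16.5
eef_pos: [0.5843, -0.0137, 0.1483]
ee_rot: [-3.137, -0.001, -1.146]
force: [0.1, 0.0, -0.4]
width: 0.0517
gripper_force: 10.0
```

```bash
python3 plan.py .5214 -.3366 .145 -1.144
```

```text
t 16.5 at [ 0.5843 -0.0137  0.1483] -1.1455 rows 16
[[0.67, 0.48, 0.01], 'x', 8] twist -0.001
[[0.67, 0.48, 0.01], 'x', 8] twist -0.001
```

Emit:
play_rows([
  [0.67,0.48,0],
  [0.67,0.48,0],
  [0.67,0.48,0],
  [0.67,0.48,0],
  [0.67,0.48,0],
  [0.67,0.48,0],
  [0.67,0.48,0],
  [0.67,0.48,0],
], twist=[0,0,0,0,0,0,0,0])

```text
t: 17.5
eef_pos: [0.5506, -0.177, 0.1458]
ee_rot: [-3.142, -0.0, -1.146]
force: [0.6, 1.0, -0.2]
width: 0.0517
gripper_force: 10.0
```

Emit:
play_rows([
  [0.67,0.48,0],
  [0.67,0.48,0],
  [0.67,0.48,0.2],
  [0.67,0.48,0.4],
  [0.67,0.48,0.5],
  [0.67,0.48,0.5],
  [0.67,0.48,0.4],
  [0.67,0.48,0],
], twist=[0,0,0,0,0,0,0,0])

```text
t: 18.5
eef_pos: [0.5178, -0.3384, 0.0945]
ee_rot: [3.14, 0.001, -1.146]
force: [0.7, -0.2, -0.7]
width: 0.0514
gripper_force: 10.0
```

```bash
python3 -c "
from station import imaging; imaging.grab_frame('side')"; python3 plan.py .5214 -.3366 .0431 -1.144
```

```text
t 18.55 at [ 0.5178 -0.3404  0.0952] -1.1466 rows 3
[[-0.03, -0.06, 0.7], 'x', 3] twist -0.006
```

Emit:
play_rows([
  [0,-0.05,0.7],
  [0,0,0.8],
  [0,0,0.4],
  [0,0,0.2],
  [0,0,0.08],
  [0,0,0],
  [0,0,0],
], twist=[0,0,0,0,0,0,0])

```text
t: 19.42
eef_pos: [0.5202, -0.3368, 0.0422]
ee_rot: [-3.141, -0.001, -1.145]
force: [-2.2, 2.1, 6.0]
width: 0.0518
gripper_force: 10.0
```

Emit:
play_rows([
  [0,0,0],
  [0,0,0],
  [0,0,0],
  [0,0,-0.5],
  [0,0,-1],
  [0,0,-1],
  [0,0,-1],
  [0,0,-1],
], twist=[0,0,0,0,0,0,0,0], fingers=0.9)

```text
t: 20.42
eef_pos: [0.5199, -0.3369, 0.1556]
ee_rot: [-3.141, -0.001, -1.146]
force: [0.5, -1.0, -0.6]
width: 0.079
gripper_force: 0.0
```

```bash
python3 plan.py .7063 .0101 .17 -1.144
```

```text
t 20.43 at [ 0.5199 -0.3369  0.1556] -1.1458 rows 16
[[-0.6, -0.78, -0.04], 'x', 8] twist -0.001
[[-0.6, -0.78, -0.04], 'x', 8] twist -0.001
```

Emit:
play_rows([
  [-0.6,-0.7,-0.4],
  [-0.6,-0.78,-0.4],
  [-0.6,-0.78,-0.2],
  [-0.6,-0.78,0],
  [-0.6,-0.78,0],
  [-0.6,-0.78,0],
  [-0.6,-0.78,0],
  [-0.6,-0.78,0],
], twist=[0,0,0,0,0,0,0,0], fingers=1)

```text
t: 21.42
eef_pos: [0.6113, -0.1629, 0.1793]
ee_rot: [-3.141, -0.0, -1.146]
force: [-0.8, -0.9, -1.0]
width: 0.0876
gripper_force: 0.0
```

Emit:
play_rows([
  [-0.6,-0.78,0],
  [-0.6,-0.78,0],
  [-0.6,-0.78,0],
  [-0.6,-0.78,0],
  [-0.6,-0.78,0],
  [-0.6,-0.78,0],
  [-0.6,-0.78,0],
  [-0.6,-0.78,0],
], twist=[0,0,0,0,0,0,0,0])

```text
t: 22.42
eef_pos: [0.704, 0.0112, 0.1788]
ee_rot: [3.142, 0.0, -1.146]
force: [-0.3, -0.3, -1.0]
width: 0.0874
gripper_force: 0.0
```

Emit:
play_rows([
  [0,0,0],
  [0,0,0],
], twist=[0,0])

```text
t: 22.68
eef_pos: [0.7032, 0.0099, 0.1785]
ee_rot: [3.141, 0.0, -1.146]
force: [-0.3, -0.4, 0.7]
width: 0.0878
gripper_force: 0.0
```

```bash
python3 plan.py .7063 .0101 .021 -1.144
```

```text
t 22.68 at [0.7032 0.0099 0.1785] -1.1456 rows 7
[[0.01, -0.02, 0.9], 'x', 7] twist -0.002
```

Emit:
play_rows([
  [0.05,-0.12,0.9],
  [0,0,1],
  [0,0,1],
  [0,0,1],
  [0,0,1],
  [0,0,0.8],
  [0,0,0.6],
  [0,0,0],
], twist=[0,0,0,0,0,0,0,0])

```text
t: 23.68
eef_pos: [0.7066, 0.0096, 0.0208]
ee_rot: [3.141, -0.0, -1.146]
force: [-0.5, -0.3, 0.4]
width: 0.0874
gripper_force: 0.0
```

Emit:
play_rows([
  [0,0,0],
  [0,0,0],
  [0,0,0],
  [0,0,0],
  [0,0,0],
  [0,0,0],
], twist=[0,0,0,0,0,0], fingers=0, newtons=10)

```text
t: 24.42
eef_pos: [0.7066, 0.0099, 0.0214]
ee_rot: [-3.141, -0.0, -1.146]
force: [-0.6, 0.3, 1.2]
width: 0.0516
gripper_force: 10.0
```

Emit:
play_rows([
  [0,0,-0.3],
  [0,0,-0.7],
  [0,0,-1],
  [0,0,-1],
  [0,0,-1],
  [0,0,-1],
  [0,0,-1],
  [0,0,0],
], twist=[0,0,0,0,0,0,0,0])

```text
t: 25.42
eef_pos: [0.708, 0.01, 0.1755]
ee_rot: [-3.136, -0.002, -1.145]
force: [-0.6, -0.5, -0.3]
width: 0.0516
gripper_force: 10.0
```

```bash
python3 plan.py .4703 -.2238 .17 -1.144
```

```text
t 25.43 at [0.708  0.01   0.1755] -1.1455 rows 16
[[0.29, 0.78, 0.01], 'x', 8] twist -0.001
[[0.29, 0.78, 0.01], 'x', 8] twist -0.001
```

Emit:
play_rows([
  [0.29,0.78,0],
  [0.29,0.78,0],
  [0.29,0.78,0],
  [0.29,0.78,0],
  [0.29,0.78,0],
  [0.29,0.78,0],
  [0.29,0.78,0],
  [0.29,0.78,0],
], twist=[0,0,0,0,0,0,0,0])

```text
t: 26.42
eef_pos: [0.5873, -0.1084, 0.1714]
ee_rot: [-3.142, -0.0, -1.146]
force: [0.6, 0.0, 0.0]
width: 0.0513
gripper_force: 10.0
```

Emit:
play_rows([
  [0.29,0.78,0],
  [0.29,0.78,0.2],
  [0.29,0.78,0.4],
  [0.29,0.78,0.6],
  [0.29,0.78,0.6],
  [0.29,0.78,0.6],
  [0.29,0.78,0.4],
  [0.29,0.78,0.2],
], twist=[0,0,0,0,0,0,0,0])

```text
t: 27.42
eef_pos: [0.4688, -0.2254, 0.0955]
ee_rot: [3.141, 0.0, -1.146]
force: [-0.0, -0.2, 0.0]
width: 0.0521
gripper_force: 10.0
```

Emit:
play_rows([
  [0,0,0],
  [0,0,0],
], twist=[0,0])

```text
t: 27.68
eef_pos: [0.4706, -0.2248, 0.0968]
ee_rot: [-3.141, -0.001, -1.146]
force: [-0.6, 0.1, 0.2]
width: 0.0518
gripper_force: 10.0
```

```bash
python3 plan.py .4703 -.2238 .043 -1.144
```

```text
t 27.68 at [ 0.4706 -0.2248  0.0968] -1.146 rows 3
[[-0.01, -0.0, 0.72], 'x', 3] twist -0.005
```

Emit:
play_rows([
  [-0.03,0,0.7],
  [0,0,0.8],
  [0,0,0.4],
  [0,0,0.15],
  [0,0,0.06],
  [0,0,0],
], twist=[0,0,0,0,0,0])

```text
t: 28.42
eef_pos: [0.4702, -0.2239, 0.044]
ee_rot: [-3.141, -0.0, -1.146]
force: [-0.7, 0.6, 0.1]
width: 0.0513
gripper_force: 10.0
```

Emit:
play_rows([
  [0,0,0],
  [0,0,0],
  [0,0,0],
  [0,0,-0.5],
  [0,0,-1],
  [0,0,-1],
  [0,0,-1],
  [0,0,-1],
], twist=[0,0,0,0,0,0,0,0], fingers=0.9)

```text
t: 29.42
eef_pos: [0.4698, -0.2239, 0.1579]
ee_rot: [-3.141, -0.0, -1.146]
force: [-0.3, 0.0, 0.0]
width: 0.0786
gripper_force: 0.0
```

```bash
python3 plan.py .4883 .2957 .17 -.167
```

```text
t 29.43 at [ 0.4698 -0.2239  0.1579] -1.1457 rows 24
[[-0.78, -0.39, -0.02], [-0.76, -0.42, -0.02], [-0.74, -0.45, -0.02], [-0.72, -0.48, -0.02], [-0.7, -0.51, -0.02], [-0.68, -0.53, -0.02], [-0.66, -0.56, -0.02], [-0.64, -0.59, -0.02]] twist -0.272
[[-0.61, -0.61, -0.02], [-0.59, -0.64, -0.02], [-0.56, -0.66, -0.02], [-0.53, -0.68, -0.02], [-0.5, -0.7, -0.02], [-0.47, -0.72, -0.02], [-0.44, -0.74, -0.02], [-0.41, -0.76, -0.02]] twist -0.272
[[-0.38, -0.78, -0.02], [-0.35, -0.79, -0.02], [-0.32, -0.81, -0.02], [-0.29, -0.82, -0.02], [-0.25, -0.83, -0.02], [-0.22, -0.84, -0.02], [-0.18, -0.85, -0.02], [-0.15, -0.85, -0.02]] twist -0.272
```

Emit:
play_rows([
  [-0.78,-0.39,-0.02],
  [-0.76,-0.42,-0.02],
  [-0.74,-0.45,-0.02],
  [-0.72,-0.48,-0.02],
  [-0.7,-0.51,-0.02],
  [-0.68,-0.53,-0.02],
  [-0.66,-0.56,-0.02],
  [-0.64,-0.59,-0.02],
], twist=[-0.27,-0.27,-0.27,-0.27,-0.27,-0.27,-0.27,-0.27], fingers=1)

```text
t: 30.42
eef_pos: [0.4765, -0.0499, 0.161]
ee_rot: [-3.141, -0.001, -0.82]
force: [-0.2, 0.8, 0.3]
width: 0.0876
gripper_force: 0.0
```

Emit:
play_rows([
  [-0.61,-0.61,-0.02],
  [-0.59,-0.64,-0.02],
  [-0.56,-0.66,-0.02],
  [-0.53,-0.68,-0.02],
  [-0.5,-0.7,-0.02],
  [-0.47,-0.72,-0.02],
  [-0.44,-0.74,-0.02],
  [-0.41,-0.76,-0.02],
], twist=[-0.27,-0.27,-0.27,-0.27,-0.27,-0.27,-0.27,-0.27])

```text
t: 31.42
eef_pos: [0.4834, 0.1228, 0.1649]
ee_rot: [-3.141, -0.0, -0.496]
force: [-0.4, -0.1, 0.9]
width: 0.0873
gripper_force: 0.0
```

```bash
python3 - <<'E'
from geo import *
o=[]
for c,(r,k) in(("top",(293,432)),("side",(368,285))):
    f=imaging.grab_frame(c); o.append(cv2.resize(f["pixels"][r-50:r+50,k-50:k+50],None,fx=4,fy=4,interpolation=cv2.INTER_NEAREST))
cv2.imwrite("pics/m3.png",np.hstack(o)[:,:,::-1])
E
python3 plan.py .4883 .2957 .17 -.17
```

```text
t 31.52 at [0.4838 0.1237 0.1647] -0.4949 rows 7
[[-0.44, -0.88, -0.03], [-0.4, -0.9, -0.03], [-0.36, -0.91, -0.03], [-0.32, -0.93, -0.03], [-0.27, -0.94, -0.03], [-0.23, -0.96, -0.03], [-0.19, -0.97, -0.03]] twist -0.309
```

View pics/m3.png

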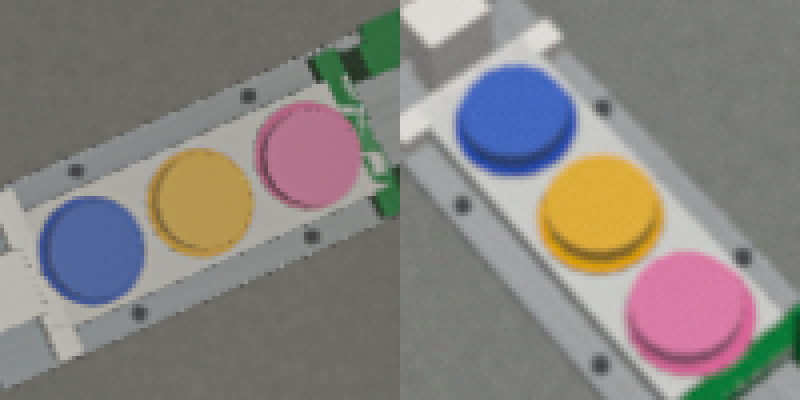

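All three dishes sit level on their own pads, with a pad rim showing around each. In the crop they are at top (93,250), (202,202) and (308,155). Next is the loose tray.

Emit:
play_rows([
  [-0.44,-0.88,0],
  [-0.4,-0.9,0],
  [-0.36,-0.91,0],
  [-0.32,-0.93,0],
  [-0.27,-0.94,0],
  [-0.23,-0.96,0],
  [-0.19,-0.97,0],
  [0,0,0],
], twist=[-0.31,-0.31,-0.31,-0.31,-0.31,-0.31,-0.31,0])

```text
t: 32.52
eef_pos: [0.4885, 0.2961, 0.1638]
ee_rot: [3.141, -0.0, -0.169]
force: [-0.5, -0.0, 0.9]
width: 0.0873
gripper_force: 0.0
```

```bash
python3 plan.py .4883 .2957 .021 -.17
```

```text
t 32.52 at [0.4885 0.2961 0.1638] -0.1691 rows 6
[[-0.0, 0.0, 0.95], 'x', 6] twist 0.001
```

Emit:
play_rows([
  [0,0,1],
  [0,0,1],
  [0,0,1],
  [0,0,1],
  [0,0,0.8],
  [0,0,0.6],
  [0,0,0.3],
  [0,0,0],
], twist=[0,0,0,0,0,0,0,0])

```text
t: 33.52
eef_pos: [0.4884, 0.2939, 0.0213]
ee_rot: [3.141, 0.0, -0.172]
force: [0.4, 0.4, 0.3]
width: 0.0878
gripper_force: 0.0
```

Emit:
play_rows([
  [0,0,0],
  [0,0,0],
  [0,0,0],
  [0,0,0],
  [0,0,0],
  [0,0,0],
], twist=[0,0,0,0,0,0], fingers=0, newtons=40)

```text
t: 34.28
eef_pos: [0.4887, 0.2943, 0.0221]
ee_rot: [-3.141, -0.001, -0.172]
force: [-1.9, 0.0, 6.7]
width: 0.0637
gripper_force: 40.0
```

Emit:
play_rows([
  [0,0,-0.2],
  [0,0,-0.4],
  [0,0,-0.6],
  [0,0,-0.8],
  [0,0,-1],
  [0,0,-1],
  [0,0,-1],
  [0,0,-1],
], twist=[0,0,0,0,0,0,0,0])

```text
t: 35.28
eef_pos: [0.4883, 0.2938, 0.1734]
ee_rot: [-3.141, -0.0, -0.172]
force: [-0.1, 0.0, -2.3]
width: 0.0633
gripper_force: 40.0
```

Emit:
play_rows([
  [0,0,-0.8],
  [0,0,-0.8],
  [0,0,-0.6],
  [0,0,0],
], twist=[0,0,0,0])

```text
t: 35.78
eef_pos: [0.4888, 0.2943, 0.2281]
ee_rot: [-3.139, -0.001, -0.172]
force: [-0.2, -0.1, -2.9]
width: 0.0637
gripper_force: 40.0
```

```bash
python3 - <<'E'
from geo import *
f=imaging.grab_frame("side"); cv2.imwrite("pics/s4.png",cv2.resize(f["pixels"][60:260,100:380],None,fx=2.5,fy=2.5)[:,:,::-1])
E
python3 plan.py .4959 -.2802 .21 -4.286 1 0
```

```text
t 35.83 at [0.4883 0.294  0.2269] -0.1725 rows 32
[[0.13, 0.71, 0.02], [0.22, 0.68, 0.02], [0.31, 0.65, 0.02], [0.39, 0.6, 0.02], [0.46, 0.55, 0.02], [0.53, 0.49, 0.02], [0.59, 0.41, 0.02], [0.63, 0.33, 0.02]] twist 0.857
[[0.67, 0.25, 0.02], [0.7, 0.16, 0.02], [0.71, 0.07, 0.02], [0.72, -0.02, 0.02], [0.71, -0.11, 0.02], [0.69, -0.2, 0.02], [0.66, -0.29, 0.02], [0.61, -0.37, 0.02]] twist 0.857
[[0.56, -0.45, 0.02], [0.5, -0.52, 0.02], [0.43, -0.57, 0.02], [0.35, -0.63, 0.02], [0.27, -0.67, 0.02], [0.18, -0.69, 0.02], [0.09, -0.71, 0.02], [-0.0, -0.72, 0.02]] twist 0.857
[[-0.09, -0.71, 0.02], [-0.18, -0.69, 0.02], [-0.27, -0.66, 0.02], [-0.35, -0.62, 0.02], [-0.43, -0.57, 0.02], [-0.5, -0.51, 0.02], [-0.56, -0.45, 0.02], [-0.62, -0.37, 0.02]] twist 0.857
```

View pics/s4.png

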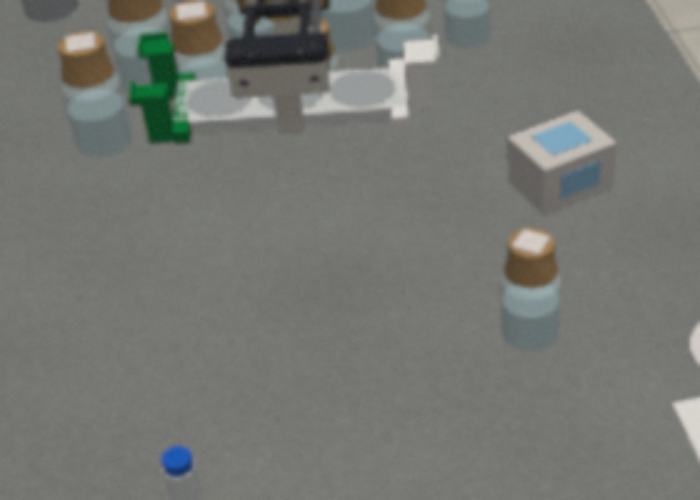

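The tray is level in the jaws with its green end toward the robot, and the left bottle is untouched. Next I carry it over with a long turn, which keeps joint 6 in range.

Emit:
play_rows([
  [0.13,0.71,0.02],
  [0.22,0.68,0.02],
  [0.31,0.65,0.02],
  [0.39,0.6,0.02],
  [0.46,0.55,0.02],
  [0.53,0.49,0.02],
  [0.59,0.41,0.02],
  [0.63,0.33,0.02],
], twist=[0.86,0.86,0.86,0.86,0.86,0.86,0.86,0.86])

```text
t: 36.83
eef_pos: [0.4896, 0.1496, 0.2214]
ee_rot: [3.14, -0.0, -1.209]
force: [1.1, 0.7, -1.7]
width: 0.0639
gripper_force: 40.0
```

Emit:
play_rows([
  [0.67,0.25,0.02],
  [0.7,0.16,0.02],
  [0.71,0.07,0.02],
  [0.72,-0.02,0.02],
  [0.71,-0.11,0.02],
  [0.69,-0.2,0.02],
  [0.66,-0.29,0.02],
  [0.61,-0.37,0.02],
], twist=[0.86,0.86,0.86,0.86,0.86,0.86,0.86,0.86])

```text
t: 37.83
eef_pos: [0.4906, 0.0062, 0.2175]
ee_rot: [3.14, -0.002, -2.241]
force: [0.3, -0.8, -2.4]
width: 0.0633
gripper_force: 40.0
```

```bash
python3 plan.py .4959 -.2802 .21 2.0; python3 -c "
from station import arm;print(arm.get_state()['q'].round(2))"
```

```text
t 37.83 at [0.4906 0.0062 0.2175] -2.2407 rows 16
[[0.55, -0.45, 0.02], [0.49, -0.52, 0.02], [0.42, -0.58, 0.02], [0.34, -0.63, 0.02], [0.26, -0.67, 0.02], [0.17, -0.69, 0.02], [0.08, -0.71, 0.02], [-0.01, -0.72, 0.02]] twist 0.851
[[-0.1, -0.71, 0.02], [-0.19, -0.69, 0.02], [-0.27, -0.66, 0.02], [-0.36, -0.62, 0.02], [-0.43, -0.57, 0.02], [-0.5, -0.51, 0.02], [-0.56, -0.44, 0.02], [-0.61, -0.37, 0.02]] twist 0.851
[ 0.41  0.08 -0.42 -0.   -1.07 -1.08]
```

Emit:
play_rows([
  [0.55,-0.45,0.02],
  [0.49,-0.52,0.02],
  [0.42,-0.58,0.02],
  [0.34,-0.63,0.02],
  [0.26,-0.67,0.02],
  [0.17,-0.69,0.02],
  [0.08,-0.71,0.02],
  [-0.01,-0.72,0.02],
], twist=[0.85,0.85,0.85,0.85,0.85,0.85,0.85,0.85])

```text
t: 38.83
eef_pos: [0.4942, -0.1365, 0.2134]
ee_rot: [-3.141, -0.002, 3.022]
force: [-0.1, 0.4, -3.3]
width: 0.0637
gripper_force: 40.0
```

Emit:
play_rows([
  [-0.1,-0.71,0.02],
  [-0.19,-0.69,0.02],
  [-0.27,-0.66,0.02],
  [-0.36,-0.62,0.02],
  [-0.43,-0.57,0.02],
  [-0.5,-0.51,0.02],
  [-0.56,-0.44,0.02],
  [-0.61,-0.37,0.02],
], twist=[0.85,0.85,0.85,0.85,0.85,0.85,0.85,0.85])

```text
t: 39.83
eef_pos: [0.4976, -0.2792, 0.2093]
ee_rot: [-3.14, -0.001, 2.003]
force: [0.8, -0.4, -2.1]
width: 0.0632
gripper_force: 40.0
```

Emit:
play_rows([
  [0,0,0],
  [0,0,0],
  [0,0,0],
], twist=[0,0,0])

```text
t: 40.2
eef_pos: [0.4981, -0.2783, 0.2104]
ee_rot: [-3.141, -0.0, 2.009]
force: [-0.1, -0.8, -2.9]
width: 0.0633
gripper_force: 40.0
```

```bash
python3 plan.py .4959 -.2802 .12 1.998
```

```text
t 40.2 at [ 0.4981 -0.2783  0.2104] 2.0085 rows 4
[[-0.01, -0.03, 0.9], 'x', 4] twist 0.018
```

Emit:
play_rows([
  [-0.01,-0.03,0.9],
  [-0.01,-0.03,0.9],
  [-0.01,-0.03,0.9],
  [-0.01,-0.03,0.9],
  [0,0,0],
  [0,0,0],
  [0,0,0],
], twist=[0.02,0.02,0.02,0.02,0,0,0])

```text
t: 41.08
eef_pos: [0.4967, -0.2811, 0.1218]
ee_rot: [3.14, 0.001, 1.995]
force: [-0.1, -0.2, -2.3]
width: 0.0635
gripper_force: 40.0
```

```bash
python3 - <<'E'
from geo import *
o=[]
for c,(r,k) in(("top",(300,440)),("side",(365,280))):
    f=imaging.grab_frame(c); o.append(cv2.resize(f["pixels"][r-90:r+90,k-80:k+80],None,fx=2.5,fy=2.5,interpolation=3))
cv2.imwrite("pics/m5.png",np.hstack(o)[:,:,::-1])
E
python3 plan.py .4959 -.2802 .076 1.998
```

```text
t 41.17 at [ 0.4964 -0.281   0.1215] 1.9952 rows 2
[[0.02, -0.0, 0.91], 'x', 2] twist -0.009
```

View pics/m5.png

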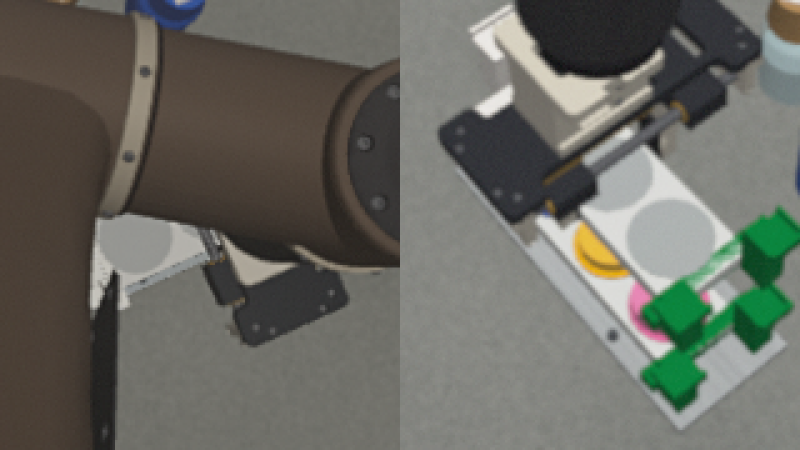

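Run:
```python
from geo import *
f=imaging.grab_frame("side"); g=cv2.cvtColor(f["pixels"],cv2.COLOR_RGB2GRAY)
for x,y in [(308,371)]:
    m=np.zeros((482,642),np.uint8); cv2.floodFill(cv2.GaussianBlur(g,(3,3),0),m,(x,y),0,9,9,4|(255<<8)|cv2.FLOODFILL_MASK_ONLY|cv2.FLOODFILL_FIXED_RANGE)
    m=m[1:-1,1:-1]; c=max(cv2.findContours(m,0,1)[0],key=cv2.contourArea); h=cv2.convexHull(c); e=cv2.fitEllipse(h); print(e,cv2.contourArea(h)); M=cv2.moments(h)
    for p in(e[0],(M["m10"]/M["m00"],M["m01"]/M["m00"])): print(onz(f,p,.1134), "want about .5213 -.3382")
s=arm.get_state();print(s["eef_pos"],s["ee_rot"])
```

```text
((308.06146240234375, 370.4581298828125), (30.725927352905273, 34.351524353027344), 93.59062957763672) 805.5
[[ 0.52228197 -0.33976254  0.1134    ]] want about .5213 -.3382
[[ 0.5222258  -0.33958659  0.1134    ]] want about .5213 -.3382
[ 0.49629056 -0.28105153  0.12130681] [3.14057982e+00 7.56406410e-04 1.99505282e+00]
```

The tray is green over green. Its seat measures within 1.6 mm of the pad axis, so I'll shift by that and lower.

Emit:
play_rows([
  [0.05,0,0.4],
  [0,0,0.5],
  [0,0,0.4],
  [0,0,0.2],
  [0,0,0.1],
  [0,0,0],
  [0,0,0],
], twist=[0,0,0,0,0,0,0])

```text
t: 42.1
eef_pos: [0.4957, -0.2799, 0.0809]
ee_rot: [3.141, 0.0, 1.995]
force: [0.0, 0.2, -3.0]
width: 0.0635
gripper_force: 40.0
```

Emit:
play_rows([
  [0,0,0.06],
  [0,0,0.06],
  [0,0,0.05],
  [0,0,0],
], twist=[0,0,0,0])

```text
t: 42.6
eef_pos: [0.4954, -0.2798, 0.0762]
ee_rot: [-3.141, -0.0, 1.995]
force: [0.6, 0.2, -2.4]
width: 0.0637
gripper_force: 40.0
```

Emit:
play_rows([
  [0,0,0.03],
  [0,0,0.03],
  [0,0,0],
], twist=[0,0,0])

```text
t: 42.98
eef_pos: [0.4954, -0.2799, 0.0761]
ee_rot: [3.142, 0.0, 1.995]
force: [-3.2, 3.1, 9.8]
width: 0.0633
gripper_force: 40.0
```

It met the posts at TCP z 0.0761, the expected height. Now I release.

Emit:
play_rows([
  [0,0,0],
  [0,0,0],
  [0,0,0],
  [0,0,0],
  [0,0,-0.3],
  [0,0,-0.7],
  [0,0,-1],
  [0,0,-1],
], twist=[0,0,0,0,0,0,0,0], fingers=1)

```text
t: 43.98
eef_pos: [0.4954, -0.2799, 0.151]
ee_rot: [3.142, 0.0, 1.995]
force: [-0.1, -1.1, -0.7]
width: 0.088
gripper_force: 0.0
```

Emit:
play_rows([
  [0,0,-1],
  [0,0,-1],
  [0,0,-1],
  [0,0,0],
  [0,0,0],
], twist=[0,0,0,0,0])

```text
t: 44.6
eef_pos: [0.4951, -0.2797, 0.2247]
ee_rot: [3.141, -0.0, 1.995]
force: [-1.1, -0.0, -0.0]
width: 0.0875
gripper_force: 0.0
```

Emit:
play_rows([
  [0,-0.9,0],
  [0,-0.9,0],
  [0,-0.9,0],
  [0.5,-0.3,0],
  [1,0,0],
  [1,0,0],
  [1,0,0],
  [1,0,0],
], twist=[0,0,0,0,0,0,0,0])

```text
t: 45.6
eef_pos: [0.3797, -0.2075, 0.2249]
ee_rot: [3.141, 0.0, 1.994]
force: [0.4, -0.8, 0.4]
width: 0.0879
gripper_force: 0.0
```

Emit:
play_rows([
  [0.8,0,0],
  [0.8,0,0],
  [0.8,0,0],
  [0.8,0,0],
  [0.8,0,0],
  [0,0,0],
], twist=[0,0,0,0,0,0])

```text
t: 46.35
eef_pos: [0.3389, -0.1165, 0.225]
ee_rot: [3.14, 0.0, 1.997]
force: [0.1, -0.6, 0.2]
width: 0.0879
gripper_force: 0.0
```

Run:
```python
from geo import *
o=[]
for c,(r,k) in(("top",(290,430)),("side",(360,290))):
    f=imaging.grab_frame(c); o.append(cv2.resize(f["pixels"][r-90:r+90,k-80:k+80],None,fx=2.5,fy=2.5,interpolation=3))
    cv2.imwrite(f"pics/{c}9.png",f["pixels"][:,:,::-1])
cv2.imwrite("pics/m6.png",np.hstack(o)[:,:,::-1])
```

```text
(no output)
```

View pics/m6.png

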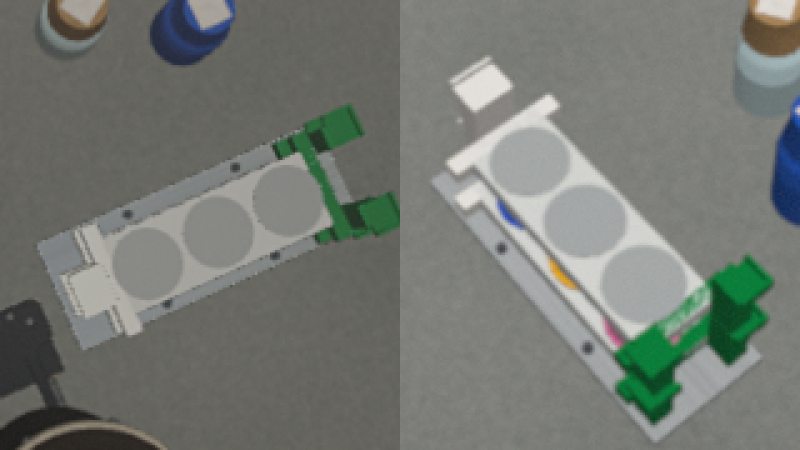

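The upper tray stands squarely on the posts, green over green, with the dishes visible below. I'll check it numerically once before handing in.

Run:
```python
from geo import *
ft=imaging.grab_frame("top");fs=imaging.grab_frame("side"); Q=[]
for f,r0,k0,pts in((ft,200,350,[(147,263),(218,232),(289,200)]),(fs,270,210,[(128,160),(185,220),(243,284)])):
    g=cv2.GaussianBlur(cv2.cvtColor(f["pixels"],cv2.COLOR_RGB2GRAY),(3,3),0); q=[]
    for a,b in pts:
        m=np.zeros((482,642),np.uint8); cv2.floodFill(g,m,(int(k0+a/2.5),int(r0+b/2.5)),0,9,9,4|(255<<8)|cv2.FLOODFILL_MASK_ONLY|cv2.FLOODFILL_FIXED_RANGE)
        M=cv2.moments(m[1:-1,1:-1],True); q.append((M["m10"]/M["m00"],M["m01"]/M["m00"]))
    Q.append(q); X=onz(f,q,.068); print(X.mean(0).round(4),np.arctan2(*(X[2]-X[0])[1::-1]))
print(tri(ft,Q[0],fs,Q[1]).round(4))
print([(n,[(round(float(b["confidence"]),2),[round(float(v)) for v in b["extent"]]) for b in models.boxes_of(n,"top")]) for n in("left_bottle","right_bottle")])
```

```text
[ 0.4955 -0.2787  0.068 ] -1.1371437461682607
[ 0.4953 -0.2815  0.068 ] -1.1394464409194995
[[ 0.4696 -0.2231  0.0646]
 [ 0.4956 -0.2796  0.0646]
 [ 0.5217 -0.3358  0.0641]]
[('left_bottle', [(0.59, [212, 202, 30, 39])]), ('right_bottle', [(0.86, [428, 208, 34, 32]), (0.82, [380, 206, 33, 32]), (0.6, [411, 163, 33, 32])])]
```

```bash
python3 -c "
from station import arm;print(arm.job_done())"
```

```text
the job is handed in; nothing more can be done
None
```

I handed in the job: all three dishes are on their own colour pads, and the loose tray is stacked green over green, measured within about 1 mm of centre; the bottles stand where they were, but no verdict came back.

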